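# Pack culture dishes into the incubation box and press its lid home

### The arm

A 6-joint arm with a two-finger parallel gripper is mounted at the origin on the work surface. World frame = base frame: x ahead of the robot, y to its left, z up, the work surface at z = 0. Lengths are in m, angles in rad, forces in N, time in s.
With the tool pointing down it reaches from about 0.4 to 0.825 m from the base axis. Payload 7 kg.
Tool frame: the origin (TCP) lies at the centre of the arm's flange, where the gripper is bolted on; the fingertips stand 178 mm ahead of it and the grasp point (between the pads) lies 159 mm ahead of it; z points along the fingers, y is the direction in which the jaws open and shut (so a half turn about z gives the same grasp; the last joint's range is limited). The gripper opens to 88 mm and grips with 3 to 60 N. Pads are 19 mm wide; open, the fingers measure 130 mm over their backs; the gripper's body (78 mm by 193 mm) begins 47 mm behind the grasp point.
Start: joints at [-1.056, 0.359, 0.012, 0, -1.224, -0.288], TCP at [0.152, -0.658, 0.405] pointing down, gripper open.
Joint ranges: [-3.07, 3.07], [-1.43, 2.12], [-1.02, 1.25], [-3.03, 1.67], [-3.05, -0], [-3.03, 3.03]. Speed limits (rad/s): [2.39, 2.39, 3.01, 3.14, 3.14, 3.14].

### API

Orientations are given as [roll, pitch, yaw] about the fixed x, y, z axes, in that order (R = Rz(yaw) Ry(pitch) Rx(roll)).
In Python, from station import * gives the robot as it stands.
- The arm moves only by the tool send_rows, never from a script. Its argument "motion" is a list of rows, each an object with "offset": the shift along the tool's x, y, z in cm, a list of three; "turn": the turn about the tool's z in degrees. In form: [{"offset": [x, y, z], "turn": turn}, ...]. A call has 1 to 8 rows; each row is the pose to reach, as a shift and turn from the pose commanded when the call began, along the tool's axes at that moment; what a row does not reach only later rows make up. A row lasts 1/10 s, in which the tool goes at most 50 mm and 8.59 degrees, less where a joint would pass 70% of its speed; a pose out of reach is approached as far as the arm can. A call with a gripper value outside its range is refused whole. "hand" is the opening, from -1 (shut) to 1 (fully open), set as the call begins (left out, the last holds). The fingers move at their own pace and stop on an object; "squeeze" is the grip in N (left out, the last holds). Time passes only in rows, so rows that repeat a pose let the fingers close. It gives the time, the measured TCP pose, the force and the opening at its end, in the units of the state.
- get_state(): the state, without advancing time (a new reading comes with each control period).
- grab_frame(name): name is "side" or "top"; returns a dict with "frame" (480x640x3 uint8, blue, green, red), "range_z" (480x640 float32, m along the optical axis (not along the pixel's ray), 0 where there is no reading), "vertical_fov" (degrees; the focal length in pixels is half the picture's height over the tangent of half this angle, whatever the lens; pixels are square), "cx", "cy" (the principal point, pixels), "k1" (the pictures are not rectified: a ray, as slopes to the right and down, at radius r is drawn at 1 + k1 r^2 times it, then the intrinsics apply), "cam_to_world" (4x4, takes a point from camera to world coordinates). Camera axes: x right, y up, looking along -z (the intrinsics and any distortion apply to the point x, -y, -z); pixel columns grow to the right and rows downward; lengths in m; the calibration is good to about 2 mm. A picture is of the moment at which its call begins.
- job_done(): hands the job in, once; it reports no verdict.
The state is a dict: "t": time; "q": joint angles; "qd": joint speeds; "joint_efforts": joint torques, N m; "eef_pos": TCP position; "ee_rot": TCP orientation; "force": force on the tool from outside, world axes, zero at the start; "moment": the same for the moment, N m; "width": finger opening in m.
Only numpy, scipy, OpenCV 4.12 (cv2) and the standard library are available. Lean on these libraries where they do the work, as an engineer would, in place of code of your own. Each camera call takes 0.05 s, during which the arm holds its last target. There are 200 camera calls.

### The job

The incubation box is going into the incubator: stack the two small culture dishes from the bench on the one already in the box, all three in one square pile, keeping them level and setting them down rather than dropping them. Then lay the loose lid on the box and press it down until it is fully home and level all round. Leave the box where it stands and the other things on the bench alone.

Things in the scene. Friction and masses are not known exactly. Their poses are not given: they have to be found in the camera images.
- box: Open rectangular incubation box of pale grey plastic, loose on the bench, 0.45 kg: 200 (its x) x 140 (its y) x 75 mm high, 208 x 148 mm over the collar below the rim. Walls 5 mm with a rounded rim, inside 190 x 130 mm, floor 4 mm thick. Origin at the centre of its underside, z up. Each long wall has two springy snap beads inside, 38 mm long, at x = -60 and 60 mm, 65 mm up, standing 3.5 mm inwards.
- box_rim (a point): Centre of the box's mouth, level with the top of its rim, 75 mm above the box's underside.
- lid: Loose push-on lid of the box, same plastic, 0.2 kg, right way up on the bench: plate 204 (its x) x 144 (its y) x 4 mm with a grip bar on its middle; below it a plug edged by a rounded gasket, 184 x 127 mm, that enters the box with 1.5-3 mm play, either way round (x along x). Origin at the centre of the gasket's underside; the plate's underside is 20 mm, its top 24 mm above it.
- lid_grip (a point): Centre of the top of the lid's grip bar, 50 mm above the lid's origin; bar 90 mm long (lid x), 18 mm wide (lid y), 26 mm high over the plate: pinch it across. Laid on the box, the lid catches on the beads 10 mm too high (this point at 115 mm above the bench); a push of 10-20 N on the bar snaps it down, plate on rim (105 mm), and it stays. If one side goes in first, press the other.
- dish_in_box: Small round culture dish, clear with dark red-brown agar, 60 mm across and 15 mm high, flat top and bottom, about 30 g; it already lies on the floor of the box, not always in its middle. Origin at the centre of its underside, z up.
- dish_a: Small culture dish like the one in the box, 60 mm across, 15 mm high, about 30 g, lying on the bench. Origin at the centre of its underside, z up.
- dish_b: The other small culture dish on the bench, the same as dish_a: 60 mm across, 15 mm high. Either may go into the box first.
- big_dishes: Bystander: two large culture dishes joined as one stack, 92 mm across, 30 mm high, standing among the small ones. Origin at the centre of its underside.
- media_bottle: Bystander: glass media bottle with a blue cap, 72 mm across, 160 mm high. Origin under its centre.
- tube_rack: Bystander: white tube rack 80 x 200 mm with capped tubes standing up to 117 mm high. Origin under its centre.
- pipette_beaker: Bystander: steel beaker 90 mm across and 105 mm high with pipettes reaching 220 mm high. Origin under its centre.
- culture_flask: Bystander: flat clear culture flask lying down, 105 x 75 x 34 mm, with a blue cap. Origin under the middle of its body.
- tip_box: Bystander: pipette-tip box 125 x 85 x 96 mm, grey with a clear top. Origin under its centre.
- round_tub: Bystander: closed round tub 120 mm across, 82 mm high. Origin under its centre.
There are look-alikes about, which are no part of the job. Leave any orange or purple look-alike of the dish_b alone.

How it is judged:
On the way, in this order (a step that is already met when the one before it is completed fails the run):
1. all three small dishes lie in one square pile in the box, let go (((z of dish_in_box in the frame of box between 0.002 and 0.0065 m and x of dish_in_box in the frame of box between -0.066 and 0.066 m and y of dish_in_box in the frame of box between -0.036 and 0.036 m and angle between each of dish_in_box, dish_a, dish_b's own z axis and vertical below 0.04 rad and horizontal distance between dish_a and dish_in_box below 0.006 m and z of dish_a in the frame of dish_in_box between 0.0125 and 0.0165 m and horizontal distance between dish_b and dish_a below 0.006 m and z of dish_b in the frame of dish_a between 0.0125 and 0.0165 m) or (z of dish_in_box in the frame of box between 0.002 and 0.0065 m and x of dish_in_box in the frame of box between -0.066 and 0.066 m and y of dish_in_box in the frame of box between -0.036 and 0.036 m and angle between each of dish_in_box, dish_b, dish_a's own z axis and vertical below 0.04 rad and horizontal distance between dish_b and dish_in_box below 0.006 m and z of dish_b in the frame of dish_in_box between 0.0125 and 0.0165 m and horizontal distance between dish_a and dish_b below 0.006 m and z of dish_a in the frame of dish_b between 0.0125 and 0.0165 m)) and contact force between the fingers and dish_a below 0.05 N and contact force between the fingers and dish_b below 0.05 N), for 0.2 s.
2. the lid is pressed home, level, on the box (horizontal distance between lid and box below 0.006 m and z of lid in the frame of box between 0.0525 and 0.0572 m and angle between the z axis of lid and the z axis of box, either way round below 0.02 rad and angle between lid's own z axis and vertical below 0.03 rad), for 0.2 s.
At the end, for the whole second after the job is handed in: The three small dishes lie flat in one pile on the floor of the box, each within 6 mm of square on the one below; the lid is centred on the box within 6 mm, within about 2 mm of fully down, and level with the rim within 0.02 rad; the box stands upright and everything is at rest (all of step 2 and ((z of dish_in_box in the frame of box between 0.002 and 0.0065 m and x of dish_in_box in the frame of box between -0.066 and 0.066 m and y of dish_in_box in the frame of box between -0.036 and 0.036 m and angle between each of dish_in_box, dish_a, dish_b's own z axis and vertical below 0.04 rad and horizontal distance between dish_a and dish_in_box below 0.006 m and z of dish_a in the frame of dish_in_box between 0.0125 and 0.0165 m and horizontal distance between dish_b and dish_a below 0.006 m and z of dish_b in the frame of dish_a between 0.0125 and 0.0165 m) or (z of dish_in_box in the frame of box between 0.002 and 0.0065 m and x of dish_in_box in the frame of box between -0.066 and 0.066 m and y of dish_in_box in the frame of box between -0.036 and 0.036 m and angle between each of dish_in_box, dish_b, dish_a's own z axis and vertical below 0.04 rad and horizontal distance between dish_b and dish_in_box below 0.006 m and z of dish_b in the frame of dish_in_box between 0.0125 and 0.0165 m and horizontal distance between dish_a and dish_b below 0.006 m and z of dish_a in the frame of dish_b between 0.0125 and 0.0165 m)) and angle between box's own z axis and vertical below 0.03 rad and linear speed of each of box, lid, dish_in_box, dish_a, dish_b below 0.02 m/s); the robot touches nothing.
It fails at once if a small dish is tipped by more than 0.35 rad (angle between any of dish_in_box, dish_a, dish_b's own z axis and vertical above 0.35 rad).
It fails at once if a small dish or the lid is dropped (falls free faster than 0.6 m/s, about 18 mm) ((linear speed of dish_in_box above 0.6 m/s and contact force between each of the arm, the fingers and dish_in_box below 0.01 N) or (linear speed of dish_a above 0.6 m/s and contact force between each of the arm, the fingers and dish_a below 0.01 N) or (linear speed of dish_b above 0.6 m/s and contact force between each of the arm, the fingers and dish_b below 0.01 N) or (linear speed of lid above 0.6 m/s and contact force between each of the arm, the fingers and lid below 0.01 N)).
It fails at once if the box is pushed more than 50 mm from where it stood (distance of box from where it was at the start of the episode above 0.05 m).
It fails at once if one of the other things is pushed more than 30 mm or tipped over (distance of any of big_dishes, media_bottle, tube_rack, pipette_beaker, culture_flask, tip_box, round_tub from where it was at the start of the episode above 0.03 m or angle between any of big_dishes, media_bottle, tube_rack, pipette_beaker, culture_flask, tip_box, round_tub's own z axis and vertical above 0.4 rad).
It also fails if it takes over 72 s, if anything falls off the work surface, if the arm or the gripper's body presses on something with over 40 N, if the wrist force passes 120 N, or if a joint passes its speed limit or range.

## Working session

There is one attempt and no reset: what is moved stays moved. The work goes in short steps, Python scripts to look and compute and a tool call to move; the robot and the scene stay as the last step left them, time stands still between calls to the robot, and variables do not carry over. Pictures are saved under pics/ and viewed, about 8 in all and at most 12, crops included, and the job is handed in when it is done.

Besides the shell and the picture viewer there is one more tool, called after "Call:" as name(argument=value, ...), one argument or row to a line, values as JSON. send_rows: Moves the arm, as the interface text tells. Its arguments: {"type":"object","properties":{"motion":{"type":"array"},"hand":{"type":"number"},"squeeze":{"type":"number"}},"required":["motion"]}

```bash
ls; mkdir -p pics; cat > h.py <<'E'
from station import *
import numpy as np, cv2
def grab(n):
    g=grab_frame(n); np.savez('%s.npz'%n,**{k:np.asarray(v) for k,v in g.items()}); return g
def load(n): return dict(np.load('%s.npz'%n))
def cloud(g):
    h,w=g['range_z'].shape; f=h/2/np.tan(np.radians(float(g['vertical_fov']))/2)
    K=np.array([[f,0,float(g['cx'])],[0,f,float(g['cy'])],[0,0,1]]); v,u=np.mgrid[:h,:w]
    p=cv2.undistortPoints(np.stack([u,v],-1).reshape(-1,1,2).astype(np.float64),K,np.array([float(g['k1']),0,0,0])).reshape(h,w,2)
    z=g['range_z']; P=np.stack([p[...,0]*z,-p[...,1]*z,-z],-1); T=g['cam_to_world']
    W=P@T[:3,:3].T+T[:3,3]; W[z==0]=np.nan; return W
E
python3 - <<'E'
from h import *
for n in('top','side'):
    g=grab(n); cv2.imwrite(f'pics/{n}0.png',g['frame']); print(n,g['vertical_fov'],g['k1'],g['cam_to_world'].round(3).tolist())
print(get_state())
E
```

```text
pics
top 50.67969833648773 -0.08826726391331802 [[-0.011, 0.995, -0.101, 0.464], [-1.0, -0.01, 0.003, -0.021], [0.002, 0.101, 0.995, 1.447], [0.0, 0.0, 0.0, 1.0]]
side 45.03227877223436 -0.04103354789464416 [[-0.676, 0.514, -0.527, -0.141], [-0.737, -0.473, 0.483, 0.687], [-0.001, 0.715, 0.699, 1.072], [0.0, 0.0, 0.0, 1.0]]
{'t': 0.1, 'q': array([-1.05591489e+00,  3.59292850e-01,  1.11601497e-02, -3.16670183e-04,
       -1.22409127e+00, -2.88100805e-01]), 'qd': array([ 0.00060797, -0.0016214 ,  0.00297102,  0.00010058,  0.00039269,
       -0.00163897]), 'joint_efforts': array([-1.98648115e-03, -5.84163487e+01,  2.93751991e+01,  7.01554030e+00,
        1.01614633e-02, -5.27913073e-05]), 'eef_pos': array([ 0.15172822, -0.65754762,  0.40383342]), 'ee_rot': array([ 3.14013926e+00, -1.20238527e-04, -2.91491976e+00]), 'force': array([-0.27802853,  0.0194425 , -0.59764963]), 'moment': array([ 0.02760197,  0.01863322, -0.01391658]), 'width': 0.08745901392185045}
```

View pics/top0.png

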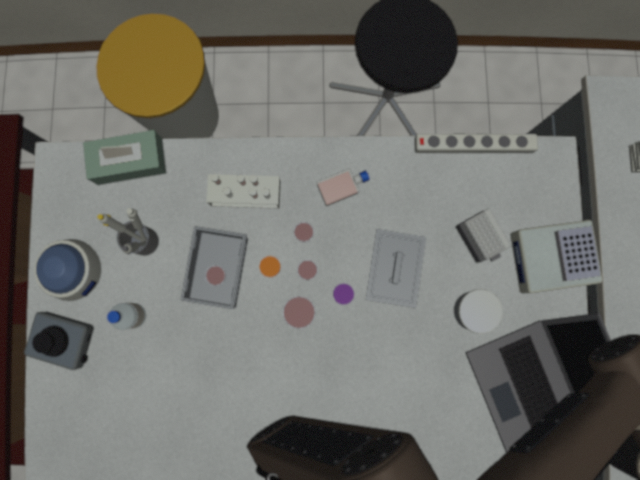

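View pics/side0.png

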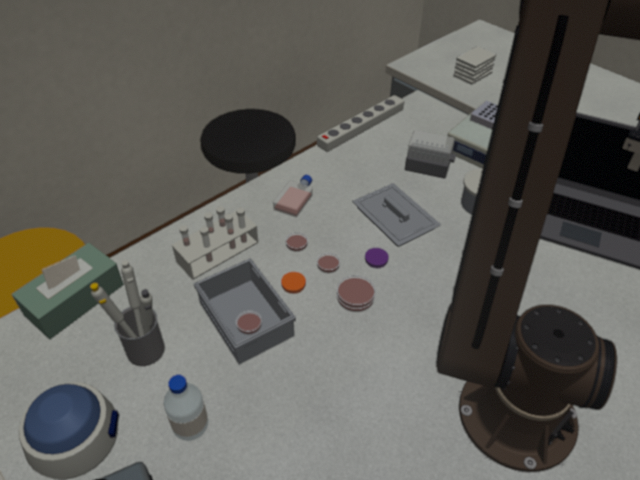

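Top view: small red-brown dishes at (304,232) and (307,270), dish in box at (216,275), big stack at (299,312). The look-alikes are orange at (270,267) and purple at (343,294). Box is at (215,267), lid at (396,267) with its bar. Candidates for dish_a and dish_b are (304,232), (307,270), orange (excluded), purple (excluded) and the 92 mm big stack (excluded). I choose the first two.

```bash
cat >> h.py <<'E'
def rays(g):
    h,w=g['range_z'].shape; g2=dict(g); g2['range_z']=np.ones((h,w)); W=cloud(g2); o=g['cam_to_world'][:3,3]; return o,W-o
def plane(g,z):
    o,d=rays(g); return o+d*((z-o[2])/d[...,2])[...,None]
def reds(g,zs=0.015,amin=40):
    hsv=cv2.cvtColor(g['frame'],cv2.COLOR_BGR2HSV); b=g['frame'].astype(int)
    m=((b[...,2]-b[...,1]>18)&(b[...,2]-b[...,0]>18)).astype(np.uint8)
    n,l,s,c=cv2.connectedComponentsWithStats(m); C=cloud(g); out=[]
    for i in range(1,n):
        if s[i,4]<amin: continue
        k=l==i; z=np.nanmedian(C[k][:,2])
        if not -.02<z<.15: continue
        P=plane(g,z)[k]; h=b[k].mean(0).round()
        out.append((c[i].round(1).tolist(),int(s[i,4]),P.mean(0).round(4).tolist(),(np.ptp(P[:,0]).round(3),np.ptp(P[:,1]).round(3)),h.tolist()))
    return out
E
python3 - <<'E'
from h import *
for n in('top','side'):
    g=load(n)
    print(n)
    for r in reds(g): print(r)
    C=cloud(g)
    ok=np.isfinite(C[...,0])
    X,Y,Z=C[...,0],C[...,1],C[...,2]
    print('table z',np.nanmedian(Z[(X>.45)&(X<.6)&(abs(Y+.1)<.03)]))
    for nm,k in (('boxrim',(Z>.066)&(Z<.085)&(X>.33)&(X<.65)&(Y>.1)&(Y<.36)),('plate',(Z>.017)&(Z<.031)&(X>.35)&(X<.6)&(Y<-.11)&(Y>-.34)),('bar',(Z>.042)&(Z<.06)&(X>.35)&(X<.6)&(Y<-.11)&(Y>-.34))):
        p=C[k]
        if len(p)<10: print(nm,len(p));continue
        r=cv2.minAreaRect(p[:,:2].astype(np.float32)); print(nm,len(p),np.median(p[:,2]).round(4),r, 'med',p.mean(0).round(4))
g=load('top'); cv2.imwrite('pics/crop.png',cv2.resize(g['frame'][180:350,160:450],None,fx=2.7,fy=2.7,interpolation=cv2.INTER_CUBIC))
E
```

```text
top
([421.4, 140.6], 40, [0.9174, -0.3366, 0.0406], (np.float64(0.021), np.float64(0.015)), [88.0, 94.0, 150.0])
([338.2, 186.3], 526, [0.7862, -0.0951, 0.034], (np.float64(0.072), np.float64(0.094)), [131.0, 137.0, 157.0])
([303.3, 231.5], 221, [0.6601, 0.0055, 0.015], (np.float64(0.043), np.float64(0.046)), [94.0, 95.0, 120.0])
([269.5, 266.0], 366, [0.5625, 0.1022, 0.0148], (np.float64(0.057), np.float64(0.06)), [57.0, 104.0, 155.0])
([307.0, 269.6], 232, [0.5512, -0.004, 0.0154], (np.float64(0.045), np.float64(0.045)), [96.0, 97.0, 123.0])
([214.9, 275.1], 223, [0.538, 0.2562, 0.0192], (np.float64(0.045), np.float64(0.046)), [93.0, 94.0, 120.0])
([298.6, 311.9], 665, [0.4329, 0.0201, 0.0306], (np.float64(0.078), np.float64(0.078)), [97.0, 98.0, 125.0])
table z 0.00197641682558225
boxrim 759 0.0729 ((0.5574776530265808, 0.2510892152786255), (0.14807343482971191, 0.20522674918174744), 79.8150634765625) med [0.5381 0.2495 0.073 ]
plate 2395 0.0245 ((0.5267013311386108, -0.2208404242992401), (0.21702176332473755, 0.15895698964595795), 86.73566436767578) med [ 0.5226 -0.2487  0.0244]

[... 591 characters left out ...]

([355.8, 290.7], 699, [0.432, 0.0258, 0.0293], (np.float64(0.08), np.float64(0.079)), [80.0, 83.0, 111.0])
([248.6, 321.6], 290, [0.538, 0.2608, 0.0182], (np.float64(0.048), np.float64(0.047)), [79.0, 81.0, 110.0])
table z 0.0011399549921256025
boxrim 1074 0.0717 ((0.5572288036346436, 0.255468487739563), (0.1492021679878235, 0.20984533429145813), 80.0040512084961) med [0.5277 0.2586 0.0717]
plate 1851 0.0236 ((0.5310003757476807, -0.2189531922340393), (0.20779187977313995, 0.16070936620235443), 83.2953109741211) med [ 0.5194 -0.2427  0.0236]
bar 191 0.0481 ((0.5527810454368591, -0.2498280555009842), (0.02185649238526821, 0.09362928569316864), 78.74494171142578) med [ 0.5522 -0.2485  0.0479]
```

View pics/crop.png

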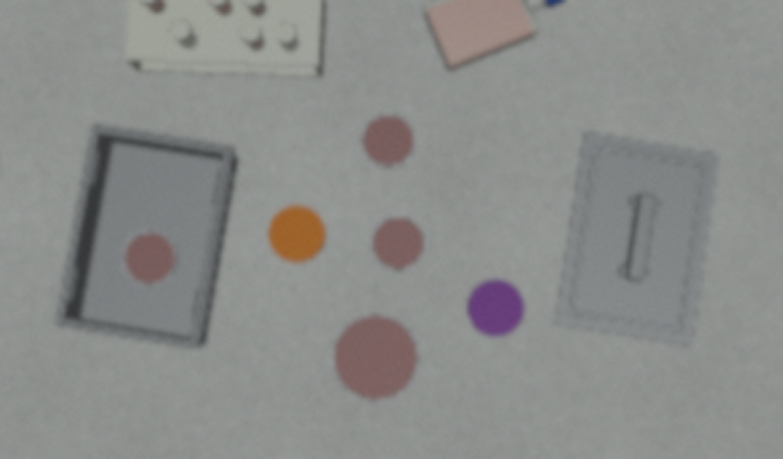

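The crop confirms two plain red-brown 60 mm dishes at crop (388,140) and (398,243), with the third at (150,258) inside the box. Orange (297,234) and purple (495,307) are clearly separate.

```bash
cat >> h.py <<'E'
def rel(x,y,z,yawdeg,frm=None):
    "offset (cm, tool axes) and turn (deg) from pose frm=[x,y,z,yawdeg] or measured"
    if frm is None:
        s=get_state(); frm=[*s['eef_pos'],np.degrees(s['ee_rot'][2])]; print('at',np.round(frm,4),'w',round(s['width'],4),'F',s['force'].round(1),'t',s['t'])
    a=np.radians(frm[3]); d=np.array([x,y,z])-frm[:3]
    t=-((yawdeg-frm[3]+180)%360-180)
    print('off',(100*np.array([d[0]*np.cos(a)+d[1]*np.sin(a), d[0]*np.sin(a)-d[1]*np.cos(a), -d[2]])).round(2).tolist(),'turn',round(t,1))
E
python3 - <<'E'
from h import *
rel(.6595,.0085,.30,180,[.152,-.658,.405,-167.01])
rel(.6595,.0085,.30,180)
E
```

```text
off [-64.43, 53.54, 10.5] turn 13.0
at [ 1.517000e-01 -6.575000e-01  4.038000e-01 -1.670126e+02] w 0.0875 F [-0.3  0.  -0.6] t 0.1
off [-64.45, 53.49, 10.38] turn 13.0
```

Call:
send_rows(
  motion=[
    {"offset": [-64.4,53.5,0],"turn": 13},
    {"offset": [-64.4,53.5,0],"turn": 13},
    {"offset": [-64.4,53.5,0],"turn": 13},
    {"offset": [-64.4,53.5,0],"turn": 13},
    {"offset": [-64.4,53.5,0],"turn": 13},
    {"offset": [-64.4,53.5,0],"turn": 13},
    {"offset": [-64.4,53.5,0],"turn": 13},
    {"offset": [-64.4,53.5,0],"turn": 13},
  ],
  hand=1,
  squeeze=10,
)

```text
t: 0.9
eef_pos: [0.3942, -0.3383, 0.4046]
ee_rot: [3.141, -0.0, 3.141]
force: [0.8, -1.5, -0.6]
width: 0.0879
```

```bash
python3 -c "
from h import *
rel(.6595,.0085,.30,180)"
```

```text
at [  0.3942  -0.3383   0.4046 179.9899] w 0.0879 F [ 0.8 -1.5 -0.6] t 0.9
off [-26.52, 34.68, 10.46] turn -0.0
```

Call:
send_rows(
  motion=[
    {"offset": [-26.5,34.7,0],"turn": 0},
    {"offset": [-26.5,34.7,0],"turn": 0},
    {"offset": [-26.5,34.7,0],"turn": 0},
    {"offset": [-26.5,34.7,0],"turn": 0},
    {"offset": [-26.5,34.7,2],"turn": 0},
    {"offset": [-26.5,34.7,6],"turn": 0},
    {"offset": [-26.5,34.7,10],"turn": 0},
    {"offset": [-26.5,34.7,12],"turn": 0},
  ],
)

```text
t: 1.7
eef_pos: [0.6255, -0.0361, 0.3297]
ee_rot: [3.141, 0.002, -3.141]
force: [0.6, -0.3, -1.0]
width: 0.0876
```

Call:
send_rows(
  motion=[
    {"offset": [0,0,0],"turn": 0},
    {"offset": [0,0,0],"turn": 0},
    {"offset": [0,0,0],"turn": 0},
  ],
)

```text
t: 2.0
eef_pos: [0.6241, -0.0387, 0.3303]
ee_rot: [-3.141, 0.0, 3.141]
force: [0.0, -1.4, 1.5]
width: 0.0878
```

```bash
python3 -c "
from h import *
rel(.6595,.0085,.181,180)"
```

```text
at [ 6.241000e-01 -3.870000e-02  3.303000e-01  1.799887e+02] w 0.0878 F [ 0.  -1.4  1.5] t 2.0
off [-3.54, 4.72, 14.93] turn -0.0
```

Call:
send_rows(
  motion=[
    {"offset": [-3.5,4.7,0],"turn": 0},
    {"offset": [-3.5,4.7,3],"turn": 0},
    {"offset": [-3.5,4.7,7],"turn": 0},
    {"offset": [-3.5,4.7,10],"turn": 0},
    {"offset": [-3.5,4.7,12],"turn": 0},
    {"offset": [-3.5,4.7,12],"turn": 0},
    {"offset": [-3.5,4.7,12],"turn": 0},
  ],
)

```text
t: 2.7
eef_pos: [0.6596, 0.008, 0.2114]
ee_rot: [3.142, 0.002, 3.141]
force: [0.1, -0.1, 1.1]
width: 0.0875
```

```bash
python3 -c "
from h import *
rel(.6595,.0085,.181,180)
rel(.6595,.0085,.181,180)
g=grab('side'); cv2.imwrite('pics/s1.png',cv2.resize(g['frame'][150:350,180:440],None,fx=3,fy=3,interpolation=cv2.INTER_CUBIC))
rel(.6595,.0085,.181,180)
"
```

```text
at [6.596000e-01 8.000000e-03 2.114000e-01 1.799514e+02] w 0.0875 F [ 0.1 -0.1  1.1] t 2.7
off [0.01, 0.05, 3.04] turn -0.0
at [6.596000e-01 8.000000e-03 2.114000e-01 1.799514e+02] w 0.0875 F [ 0.1 -0.1  1.1] t 2.7
off [0.01, 0.05, 3.04] turn -0.0
at [6.599000e-01 8.200000e-03 2.120000e-01 1.799653e+02] w 0.0875 F [ 0.5 -0.7  0.5] t 2.75
off [0.04, 0.03, 3.1] turn -0.0
```

View pics/s1.png

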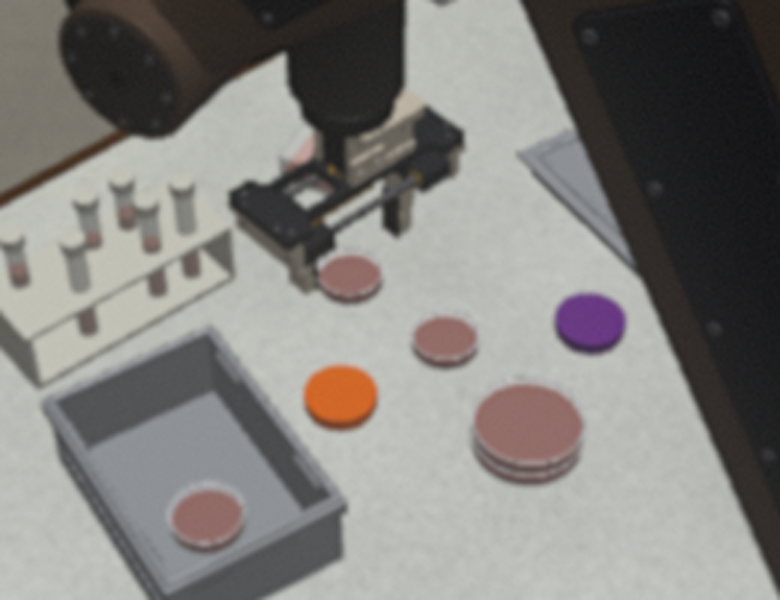

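The crop shows the fingers straddling the far dish at crop (350,277), one finger at (303,272) and one at (397,215), clear of neighbours. Going down and closing.

Call:
send_rows(
  motion=[
    {"offset": [0,0,1.5],"turn": 0},
    {"offset": [0,0,2.5],"turn": 0},
    {"offset": [0,0,3.0],"turn": 0},
    {"offset": [0,0,3.0],"turn": 0},
    {"offset": [0,0,3.0],"turn": 0},
  ],
)

```text
t: 3.25
eef_pos: [0.6593, 0.0088, 0.1797]
ee_rot: [-3.141, -0.0, -3.142]
force: [-0.4, -0.4, 0.3]
width: 0.0877
```

Call:
send_rows(
  motion=[
    {"offset": [0,0,0],"turn": 0},
    {"offset": [0,0,0],"turn": 0},
    {"offset": [0,0,0],"turn": 0},
    {"offset": [0,0,0],"turn": 0},
    {"offset": [0,0,0],"turn": 0},
    {"offset": [0,0,0],"turn": 0},
  ],
  hand=-1,
  squeeze=10,
)

```text
t: 3.85
eef_pos: [0.6592, 0.0088, 0.1799]
ee_rot: [3.142, 0.0, 3.142]
force: [0.5, 0.7, 1.9]
width: 0.0602
```

```bash
python3 -c "
from h import *
for n in('side','top'):
  g=grab(n)
  for r in reds(g,amin=60): print(n,r[:4])
rel(.6595,.0085,.181,180)
"
```

```text
side ([280.4, 205.1], 70, [0.7807, -0.0391, 0.0283], (np.float64(0.036), np.float64(0.03)))
side ([297.9, 242.6], 156, [0.6527, 0.0112, 0.014], (np.float64(0.043), np.float64(0.049)))
side ([327.9, 262.7], 246, [0.5496, 0.003, 0.0145], (np.float64(0.053), np.float64(0.051)))
side ([293.1, 281.6], 461, [0.5621, 0.1067, 0.0139], (np.float64(0.068), np.float64(0.065)))
side ([355.7, 290.8], 745, [0.4319, 0.0261, 0.0292], (np.float64(0.083), np.float64(0.081)))
side ([248.7, 321.9], 322, [0.5369, 0.2613, 0.0187], (np.float64(0.051), np.float64(0.049)))
top ([337.3, 187.7], 673, [0.7823, -0.0926, 0.034], (np.float64(0.087), np.float64(0.102)))
top ([269.4, 266.2], 372, [0.5621, 0.1023, 0.015], (np.float64(0.06), np.float64(0.06)))
top ([307.0, 269.5], 239, [0.5515, -0.0041, 0.015], (np.float64(0.048), np.float64(0.045)))
top ([298.7, 312.0], 679, [0.4328, 0.0199, 0.0304], (np.float64(0.078), np.float64(0.081)))
at [6.592000e-01 8.800000e-03 1.798000e-01 1.799944e+02] w 0.0596 F [-0.3 -0.5  1.3] t 3.95
off [-0.03, -0.03, -0.12] turn -0.0
```

Call:
send_rows(
  motion=[
    {"offset": [0,0,-1],"turn": 0},
    {"offset": [0,0,-4],"turn": 0},
    {"offset": [0,0,-8],"turn": 0},
    {"offset": [2,4,-12],"turn": -8},
    {"offset": [4,8,-12],"turn": -16},
    {"offset": [6,12,-12],"turn": -24},
    {"offset": [8,16,-12],"turn": -32},
    {"offset": [10,20,-12],"turn": -40},
  ],
)

```text
t: 4.75
eef_pos: [0.5581, 0.2102, 0.3008]
ee_rot: [-3.142, 0.001, -2.438]
force: [0.2, 0.2, -0.5]
width: 0.0597
```

```bash
python3 -c "
from h import *
rel(.538,.2585,.3,-100)
"
```

```text
at [   0.5581    0.2102    0.3008 -139.6795] w 0.0597 F [ 0.2  0.2 -0.5] t 4.75
off [-1.59, 4.99, 0.08] turn -39.7
```

Call:
send_rows(
  motion=[
    {"offset": [-0.4,1,0],"turn": -8},
    {"offset": [-0.8,2.5,0],"turn": -16},
    {"offset": [-1.2,4,0],"turn": -24},
    {"offset": [-1.6,5,0],"turn": -32},
    {"offset": [-1.6,5,0],"turn": -39.7},
    {"offset": [-1.6,5,0],"turn": -39.7},
    {"offset": [-1.6,5,0],"turn": -39.7},
  ],
)

```text
t: 5.45
eef_pos: [0.5393, 0.2573, 0.3001]
ee_rot: [-3.141, 0.0, -1.755]
force: [-0.7, -0.7, -0.9]
width: 0.0599
```

```bash
python3 -c "
from h import *
for n in('side','top'):
  g=grab(n)
  for r in reds(g,amin=60): print(n,r[:4])
  if n=='side': cv2.imwrite('pics/s2.png',cv2.resize(g['frame'][180:360,160:420],None,fx=3,fy=3,interpolation=cv2.INTER_CUBIC))
rel(.538,.2585,.2,-100)
"
```

```text
side ([327.9, 262.5], 234, [0.5505, 0.0023, 0.014], (np.float64(0.05), np.float64(0.05)))
side ([293.0, 281.6], 459, [0.5625, 0.1068, 0.0137], (np.float64(0.067), np.float64(0.064)))
side ([355.7, 290.8], 734, [0.432, 0.026, 0.0292], (np.float64(0.083), np.float64(0.08)))
side ([248.7, 321.9], 312, [0.5371, 0.2611, 0.0183], (np.float64(0.051), np.float64(0.049)))
top ([337.4, 187.4], 640, [0.783, -0.0929, 0.0339], (np.float64(0.084), np.float64(0.099)))
top ([269.4, 266.1], 368, [0.5624, 0.1022, 0.0148], (np.float64(0.06), np.float64(0.06)))
top ([307.0, 269.6], 235, [0.5514, -0.004, 0.0154], (np.float64(0.048), np.float64(0.045)))
top ([219.0, 275.9], 99, [0.5356, 0.2447, 0.0193], (np.float64(0.045), np.float64(0.028)))
top ([298.7, 311.9], 673, [0.4328, 0.0199, 0.0303], (np.float64(0.078), np.float64(0.078)))
at [   0.5394    0.2571    0.3    -100.5029] w 0.0595 F [ 0.5 -0.1 -0.5] t 5.55
off [-0.11, 0.17, 10.0] turn -0.5
```

View pics/s2.png

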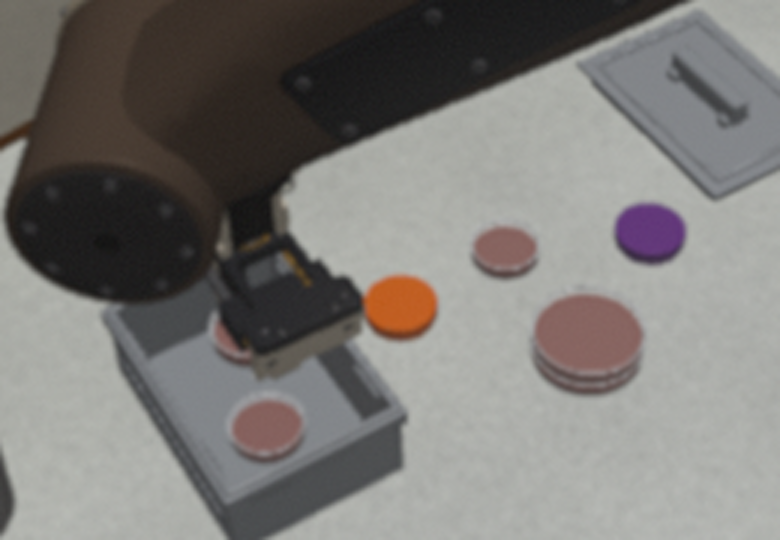

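The held dish at crop (238,338) is level above the box, and the target dish is at (267,427). Lowering.

Call:
send_rows(
  motion=[
    {"offset": [-0.1,0.17,1],"turn": 0},
    {"offset": [-0.1,0.17,3],"turn": 0},
    {"offset": [-0.1,0.17,6],"turn": 0},
    {"offset": [-0.1,0.17,8],"turn": 0},
    {"offset": [-0.1,0.17,9.3],"turn": 0},
    {"offset": [-0.1,0.17,9.6],"turn": 0},
    {"offset": [-0.1,0.17,9.6],"turn": 0},
    {"offset": [-0.1,0.17,9.6],"turn": 0},
  ],
)

```text
t: 6.35
eef_pos: [0.5383, 0.259, 0.2046]
ee_rot: [-3.141, 0.001, -1.751]
force: [0.3, 0.2, -0.6]
width: 0.0599
```

```bash
python3 -c "
from h import *
g=grab('side')
cv2.imwrite('pics/s3.png',cv2.resize(g['frame'][250:370,190:310],None,fx=5,fy=5,interpolation=cv2.INTER_CUBIC))
rel(.538,.2585,.199,-100)
"
```

```text
at [   0.5383    0.259     0.2048 -100.3063] w 0.0595 F [-0.2  0.8 -0.9] t 6.4
off [0.05, 0.02, 0.58] turn -0.3
```

View pics/s3.png

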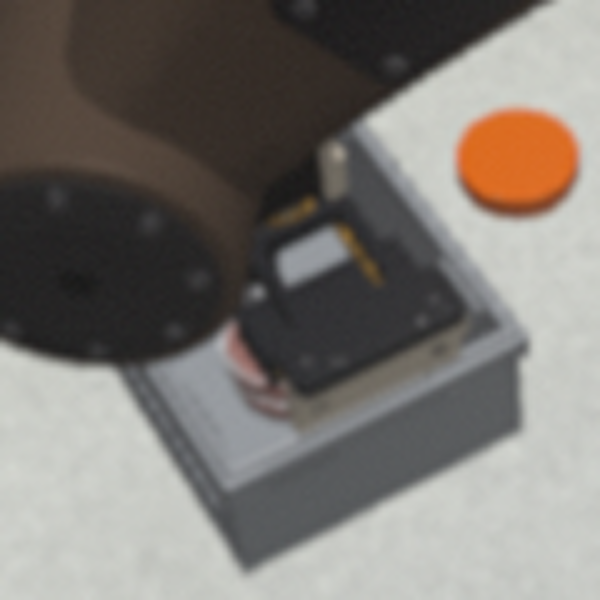

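The held dish sits just over the lower one (both rims at crop ~(265,390)), with about 5 mm left to go.

Call:
send_rows(
  motion=[
    {"offset": [0,0,0.2],"turn": 0},
    {"offset": [0,0,0.4],"turn": 0},
    {"offset": [0,0,0.5],"turn": 0},
    {"offset": [0,0,0.55],"turn": 0},
    {"offset": [0,0,0.55],"turn": 0},
    {"offset": [0,0,0.55],"turn": 0},
  ],
)

```text
t: 7.0
eef_pos: [0.5379, 0.2587, 0.1988]
ee_rot: [-3.141, 0.0, -1.75]
force: [-2.2, -0.9, 5.5]
width: 0.0597
```

Call:
send_rows(
  motion=[
    {"offset": [0,0,0],"turn": 0},
    {"offset": [0,0,0],"turn": 0},
    {"offset": [0,0,0],"turn": 0},
    {"offset": [0,0,0],"turn": 0},
  ],
  hand=0.75,
)

```text
t: 7.4
eef_pos: [0.5379, 0.2587, 0.1981]
ee_rot: [3.142, -0.0, -1.751]
force: [0.3, -0.2, -2.3]
width: 0.0762
```

Call:
send_rows(
  motion=[
    {"offset": [0,0,-1],"turn": 0},
    {"offset": [0,0,-4],"turn": 0},
    {"offset": [0,0,-8],"turn": 0},
    {"offset": [0,0,-10],"turn": 0},
    {"offset": [0,-5,-10],"turn": 0},
    {"offset": [0,-10,-10],"turn": 0},
    {"offset": [-5,-10,-10],"turn": 0},
    {"offset": [-10,-10,-10],"turn": 0},
  ],
)

```text
t: 8.2
eef_pos: [0.6563, 0.3377, 0.299]
ee_rot: [-3.141, 0.0, -1.756]
force: [0.6, 0.7, -0.3]
width: 0.0765
```

```bash
python3 -c "
from h import *
rel(.5514,-.0008,.3,-135)
"
```

```text
at [   0.6563    0.3377    0.299  -100.601 ] w 0.0765 F [ 0.6  0.7 -0.3] t 8.2
off [35.2, 4.08, -0.1] turn 34.4
```

Call:
send_rows(
  motion=[
    {"offset": [5,0.6,0],"turn": 8},
    {"offset": [10,1.2,0],"turn": 16},
    {"offset": [15,1.8,0],"turn": 24},
    {"offset": [20,2.4,0],"turn": 32},
    {"offset": [25,3,0],"turn": 34.4},
    {"offset": [30,3.6,0],"turn": 34.4},
    {"offset": [35.2,4.1,0],"turn": 34.4},
    {"offset": [35.2,4.1,0],"turn": 34.4},
  ],
  hand=1,
)

```text
t: 9.0
eef_pos: [0.5487, -0.0039, 0.2991]
ee_rot: [3.141, -0.0, -2.355]
force: [0.6, 0.6, -0.5]
width: 0.0875
```

```bash
python3 -c "
from h import *
for n in('side','top'):
  g=grab(n)
  for r in reds(g,amin=60): print(n,r[:4])
rel(.5514,-.0008,.21,-135)
"
```

```text
side ([292.8, 200.1], 554, [0.7704, -0.075, 0.0321], (np.float64(0.092), np.float64(0.106)))
side ([327.9, 262.5], 230, [0.5505, 0.0022, 0.0142], (np.float64(0.05), np.float64(0.048)))
side ([293.0, 281.6], 451, [0.5624, 0.1067, 0.014], (np.float64(0.067), np.float64(0.064)))
side ([355.7, 290.8], 730, [0.432, 0.026, 0.0293], (np.float64(0.081), np.float64(0.08)))
side ([247.2, 319.2], 315, [0.5355, 0.2651, 0.0333], (np.float64(0.049), np.float64(0.047)))
top ([337.3, 187.6], 663, [0.7824, -0.0924, 0.0338], (np.float64(0.087), np.float64(0.102)))
top ([299.0, 312.6], 644, [0.4311, 0.019, 0.03], (np.float64(0.078), np.float64(0.081)))
at [ 5.506000e-01 -1.200000e-03  2.993000e-01 -1.348439e+02] w 0.088 F [ 0.2  0.9 -0.6] t 9.1
off [-0.09, -0.03, 8.93] turn 0.2
```

Call:
send_rows(
  motion=[
    {"offset": [-0.1,0,2],"turn": 0},
    {"offset": [-0.1,0,6],"turn": 0},
    {"offset": [-0.1,0,9.5],"turn": 0},
    {"offset": [-0.1,0,11],"turn": 0},
    {"offset": [-0.1,0,11.9],"turn": 0},
    {"offset": [-0.1,0,11.9],"turn": 0},
    {"offset": [-0.1,0,11.9],"turn": 0},
  ],
)

```text
t: 9.8
eef_pos: [0.5524, 0.002, 0.1798]
ee_rot: [-3.141, 0.001, -2.35]
force: [-1.1, -0.2, 0.8]
width: 0.0879
```

Call:
send_rows(
  motion=[
    {"offset": [0,0,0],"turn": 0},
    {"offset": [0,0,0],"turn": 0},
    {"offset": [0,0,0],"turn": 0},
    {"offset": [0,0,0],"turn": 0},
    {"offset": [0,0,0],"turn": 0},
    {"offset": [0,0,0],"turn": 0},
  ],
  hand=-1,
)

```text
t: 10.4
eef_pos: [0.5517, 0.0009, 0.1794]
ee_rot: [-3.141, 0.0, -2.351]
force: [-0.6, 0.4, 1.7]
width: 0.0598
```

```bash
python3 -c "
from h import *
for n in('side','top'):
  g=grab(n)
  for r in reds(g,amin=60): print(n,r[:4])
  if n=='side': cv2.imwrite('pics/s4.png',cv2.resize(g['frame'][250:370,190:350],None,fx=5,fy=5,interpolation=cv2.INTER_CUBIC))
rel(.538,.2585,.3,-100)
"
```

```text
side ([293.1, 281.6], 463, [0.5623, 0.1066, 0.0137], (np.float64(0.068), np.float64(0.065)))
side ([355.6, 291.0], 759, [0.4318, 0.0267, 0.0293], (np.float64(0.083), np.float64(0.083)))
side ([247.3, 319.8], 347, [0.5342, 0.2658, 0.0333], (np.float64(0.056), np.float64(0.05)))
top ([337.4, 187.5], 648, [0.7829, -0.0929, 0.034], (np.float64(0.084), np.float64(0.102)))
top ([299.0, 312.4], 648, [0.4316, 0.0192, 0.0302], (np.float64(0.078), np.float64(0.081)))
at [ 5.51700e-01  9.00000e-04  1.79400e-01 -1.34703e+02] w 0.0595 F [-0.5 -0.3  1.6] t 10.5
off [-17.34, 19.09, -12.06] turn -34.7
```

View pics/s4.png

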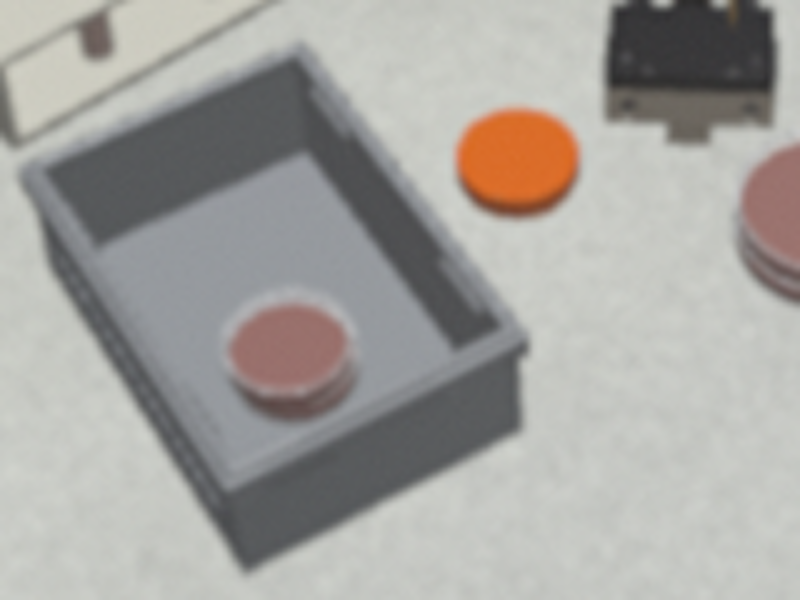

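```bash
cat > m.py <<'E'
from h import *
def agar(g,fr,z,u,v,r=28,dil=0):
    b=fr.astype(int); P=plane(g,z); d=b[...,2]-b[...,1]
    S=np.zeros(d.shape,bool); S[v-r:v+r,u-r:u+r]=1
    for th in (95,105):
        m=(d>14)&(b[...,2]>th)&S
        n,l,s,c=cv2.connectedComponentsWithStats(m.astype(np.uint8)); i=1+s[1:,4].argmax(); k=l==i
        cs,_=cv2.findContours(k.astype(np.uint8),0,cv2.CHAIN_APPROX_NONE)
        q=P[cs[0][:,0,1],cs[0][:,0,0],:2].astype(np.float32)
        A=np.c_[2*q,np.ones(len(q))]; x=np.linalg.lstsq(A,(q**2).sum(1),rcond=None)[0]
        print(th,s[i,4],'mean',P[k].mean(0).round(4)[:2],'circ',x[:2].round(4),'r',np.sqrt(x[2]+x[0]**2+x[1]**2).round(4))
E
python3 - <<'E'
from m import *
g=load('side'); f0=cv2.imread('pics/side0.png')
print('lower before'); agar(g,f0,.019,249,321)
print('upper now'); agar(g,g['frame'],.034,247,319)
print('dish2 before'); agar(g,f0,.015,328,262)
print('dish1 before'); agar(g,f0,.015,296,241)
g=load('top');f0=cv2.imread('pics/top0.png'); agar(g,f0,.019,215,275);agar(g,f0,.015,307,269);agar(g,f0,.015,303,231)
E
```

```text
lower before
95 320 mean [0.5367 0.2614] circ [0.5369 0.2613] r 0.024
105 317 mean [0.537  0.2614] circ [0.5371 0.2613] r 0.0239
upper now
95 402 mean [0.5311 0.2667] circ [0.5305 0.2666] r 0.0274
105 378 mean [0.5326 0.2658] circ [0.5315 0.2655] r 0.0266
dish2 before
95 229 mean [0.5503 0.0024] circ [0.5504 0.0023] r 0.0232
105 227 mean [0.5505 0.0023] circ [0.5506 0.0022] r 0.0231
dish1 before
95 209 mean [0.6586 0.0115] circ [0.6588 0.0113] r 0.0233
105 202 mean [0.6591 0.011 ] circ [0.6592 0.0109] r 0.0229
95 245 mean [0.538  0.2561] circ [0.5379 0.2562] r 0.0238
105 245 mean [0.538  0.2561] circ [0.5379 0.2562] r 0.0238
95 249 mean [ 0.5514 -0.0038] circ [ 0.5515 -0.0038] r 0.024
105 249 mean [ 0.5514 -0.0038] circ [ 0.5515 -0.0038] r 0.024
95 245 mean [0.6599 0.0052] circ [0.66   0.0052] r 0.024
105 245 mean [0.6599 0.0052] circ [0.66   0.0052] r 0.024
```

Call:
send_rows(
  motion=[
    {"offset": [0,0,-1],"turn": 0},
    {"offset": [0,0,-4],"turn": 0},
    {"offset": [0,0,-8],"turn": 0},
    {"offset": [3,-1,-12],"turn": 0},
    {"offset": [8,-3,-12],"turn": 0},
    {"offset": [13,-5,-12],"turn": 0},
    {"offset": [18,-6,-12],"turn": 0},
    {"offset": [21,-7,-12],"turn": 0},
  ],
)

```text
t: 11.3
eef_pos: [0.4515, -0.1992, 0.2999]
ee_rot: [3.142, 0.0, -2.351]
force: [0.6, -0.7, 0.6]
width: 0.0595
```

```bash
python3 - <<'E'
from m import *
g=grab('top'); cv2.imwrite('pics/t5.png',g['frame'])
try: agar(g,g['frame'],.034,215,275)
except Exception as e: print(e)
for r in reds(g,amin=60): print(r[:4])
rel(.538,.2585,.3,-100)
E
```

```text
95 262 mean [0.5364 0.2597] circ [0.5364 0.2597] r 0.0244
105 262 mean [0.5364 0.2597] circ [0.5364 0.2597] r 0.0244
([337.4, 187.5], 647, [0.7827, -0.0929, 0.034], (np.float64(0.084), np.float64(0.102)))
([269.4, 266.1], 368, [0.5624, 0.1022, 0.0149], (np.float64(0.06), np.float64(0.06)))
([212.8, 275.6], 239, [0.536, 0.2592, 0.0342], (np.float64(0.048), np.float64(0.045)))
at [   0.4492   -0.2021    0.2996 -134.8166] w 0.0598 F [-3.5 -4.6  0.2] t 11.35
off [-38.93, 26.17, -0.04] turn -34.8
```

View pics/t5.png

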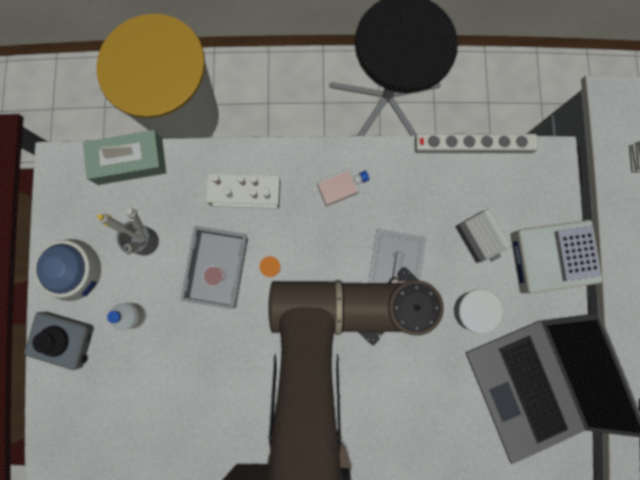

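Top view: the dish in the box is now at (213,275.6). It moved about 4 mm from the lower dish's earlier centre (seen in both cameras), so I'll place the second dish a little towards it and then square the pile by squeezing.

Call:
send_rows(
  motion=[
    {"offset": [-4,2.7,0],"turn": -5},
    {"offset": [-8,5.4,0],"turn": -10},
    {"offset": [-12,8.1,0],"turn": -15},
    {"offset": [-16,10.8,0],"turn": -20},
    {"offset": [-20,13.5,0],"turn": -25},
    {"offset": [-24,16.2,0],"turn": -30},
    {"offset": [-28,18.9,0],"turn": -34.8},
    {"offset": [-32,21.6,0],"turn": -34.8},
  ],
)

```text
t: 12.15
eef_pos: [0.5249, 0.1838, 0.3]
ee_rot: [-3.141, 0.0, -1.741]
force: [0.9, -0.1, -0.8]
width: 0.0596
```

Call:
send_rows(
  motion=[
    {"offset": [0,0,0],"turn": 0},
    {"offset": [0,0,0],"turn": 0},
    {"offset": [0,0,0],"turn": 0},
  ],
)

```text
t: 12.45
eef_pos: [0.5247, 0.1812, 0.2993]
ee_rot: [3.141, -0.0, -1.744]
force: [0.0, -0.6, -1.0]
width: 0.0594
```

```bash
python3 -c "
from h import *
rel(.539,.261,.219,-100)
"
```

```text
at [  0.5247   0.1812   0.2993 -99.9226] w 0.0594 F [ 0.  -0.6 -1. ] t 12.45
off [-8.1, -0.03, 8.03] turn 0.1
```

Call:
send_rows(
  motion=[
    {"offset": [-4,0,0],"turn": 0},
    {"offset": [-7,0,0],"turn": 0},
    {"offset": [-8.1,0,0],"turn": 0},
    {"offset": [-8.1,0,2],"turn": 0},
    {"offset": [-8.1,0,5],"turn": 0},
    {"offset": [-8.1,0,7],"turn": 0},
    {"offset": [-8.1,0,8],"turn": 0},
    {"offset": [-8.1,0,8],"turn": 0},
  ],
)

```text
t: 13.25
eef_pos: [0.5388, 0.2603, 0.2182]
ee_rot: [3.14, -0.002, -1.745]
force: [-0.7, -0.9, 0.2]
width: 0.0595
```

Call:
send_rows(
  motion=[
    {"offset": [0,0,0],"turn": 0},
    {"offset": [0,0,0],"turn": 0},
  ],
)

```text
t: 13.45
eef_pos: [0.5396, 0.2616, 0.2206]
ee_rot: [-3.14, 0.002, -1.744]
force: [0.7, 0.6, 0.0]
width: 0.0594
```

```bash
python3 -c "
from h import *
rel(.539,.261,.2134,-100)
g=grab('side')
cv2.imwrite('pics/s6.png',cv2.resize(g['frame'][260:360,200:300],None,fx=6,fy=6,interpolation=cv2.INTER_CUBIC))
"
```

```text
at [  0.5396   0.2616   0.2206 -99.9126] w 0.0594 F [0.7 0.6 0. ] t 13.45
off [0.07, 0.04, 0.72] turn 0.1
```

View pics/s6.png

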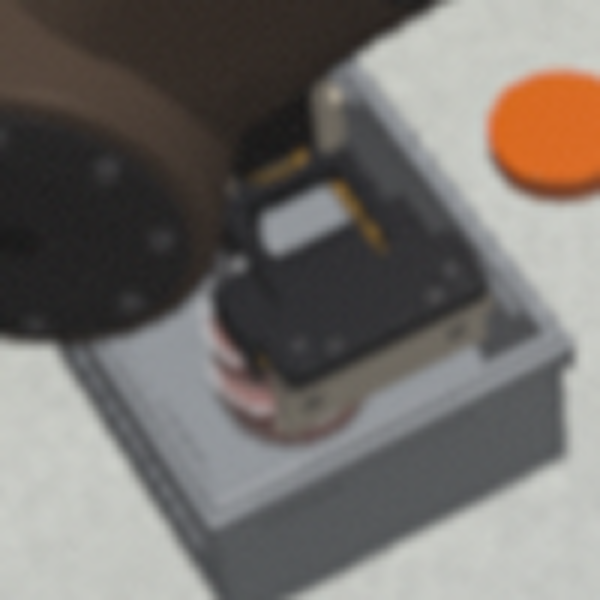

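The third dish hangs over the pile, with edges lining up at crop x≈215. Lowering to contact.

Call:
send_rows(
  motion=[
    {"offset": [0,0,0.3],"turn": 0},
    {"offset": [0,0,0.5],"turn": 0},
    {"offset": [0,0,0.6],"turn": 0},
    {"offset": [0,0,0.6],"turn": 0},
    {"offset": [0,0,0.6],"turn": 0},
  ],
)

```text
t: 14.0
eef_pos: [0.539, 0.2616, 0.2134]
ee_rot: [3.142, -0.0, -1.744]
force: [-1.6, 0.3, 4.2]
width: 0.0599
```

Call:
send_rows(
  motion=[
    {"offset": [0,0,0],"turn": 0},
    {"offset": [0,0,0],"turn": 0},
    {"offset": [0,0,0],"turn": 0},
    {"offset": [0,0,0],"turn": 0},
    {"offset": [0,0,0.7],"turn": 0},
    {"offset": [0,0,1.4],"turn": 0},
    {"offset": [0,0,2.0],"turn": 0},
    {"offset": [0,0,2.0],"turn": 0},
  ],
  hand=0.82,
)

```text
t: 14.8
eef_pos: [0.5387, 0.2612, 0.1918]
ee_rot: [3.14, -0.002, -1.744]
force: [-0.6, 0.7, 0.2]
width: 0.0798
```

```bash
python3 -c "
from h import *
rel(.539,.261,.193,-100)
"
```

```text
at [  0.5387   0.2612   0.1918 -99.9179] w 0.0798 F [-0.6  0.7  0.2] t 14.8
off [0.02, -0.03, -0.12] turn 0.1
```

Call:
send_rows(
  motion=[
    {"offset": [0,0,0],"turn": 0},
    {"offset": [0,0,0],"turn": 0},
    {"offset": [0,0,0],"turn": 0},
    {"offset": [0,0,0],"turn": 0},
    {"offset": [0,0,0],"turn": 0},
  ],
  hand=0.34,
  squeeze=4,
)

```text
t: 15.3
eef_pos: [0.5392, 0.2617, 0.1935]
ee_rot: [-3.141, 0.0, -1.744]
force: [-0.2, -0.8, 0.4]
width: 0.0599
```

Call:
send_rows(
  motion=[
    {"offset": [0,0,0],"turn": 0},
    {"offset": [0,0,0],"turn": 0},
    {"offset": [0,0,0],"turn": 0},
    {"offset": [0,0,0],"turn": 0},
  ],
  hand=0.75,
)

```text
t: 15.7
eef_pos: [0.5391, 0.2616, 0.1932]
ee_rot: [3.142, -0.0, -1.744]
force: [0.6, -0.5, 0.2]
width: 0.0763
```

Call:
send_rows(
  motion=[
    {"offset": [0,0,-2],"turn": 0},
    {"offset": [0,0,-6],"turn": 0},
    {"offset": [0,0,-9],"turn": 0},
    {"offset": [0,0,-9],"turn": 0},
    {"offset": [0,0,-9],"turn": 0},
  ],
)

```text
t: 16.2
eef_pos: [0.5391, 0.2616, 0.284]
ee_rot: [-3.141, 0.002, -1.744]
force: [-0.5, 0.3, -1.3]
width: 0.0767
```

```bash
python3 - <<'E'
from m import *
g=grab('side'); cv2.imwrite('pics/s7.png',cv2.resize(g['frame'][260:360,200:300],None,fx=6,fy=6,interpolation=cv2.INTER_CUBIC))
rel(.539,.261,.193,170)
E
```

```text
at [  0.5388   0.2614   0.2829 -99.9223] w 0.0766 F [-0.4 -0.9 -0.7] t 16.25
off [0.03, -0.03, 8.99] turn 90.1
```

View pics/s7.png

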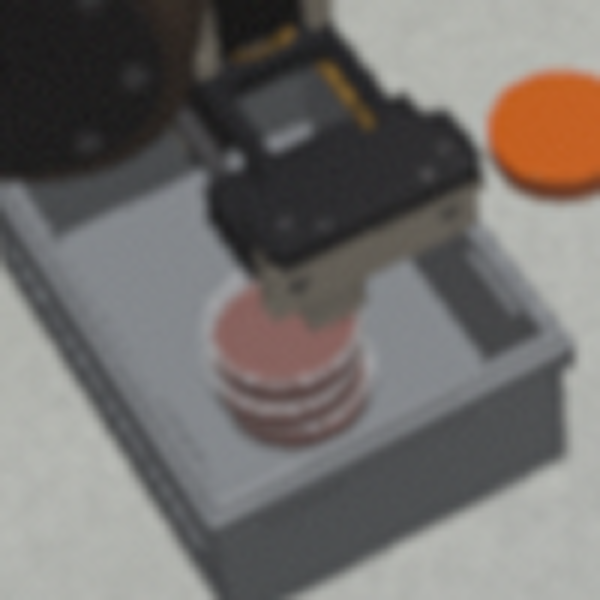

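The crop shows three dishes stacked and level, the top ones offset left (centres x≈285, 292, 297). Next I squeeze across, at 90° to the first squeeze.

Call:
send_rows(
  motion=[
    {"offset": [0.25,0,0],"turn": 8.5},
    {"offset": [0.25,0,0],"turn": 17},
    {"offset": [0.25,0,0],"turn": 25.5},
    {"offset": [0.25,0,0],"turn": 34},
    {"offset": [0.25,0,0],"turn": 42.5},
    {"offset": [0.25,0,0],"turn": 51},
    {"offset": [0.25,0,0],"turn": 59.5},
    {"offset": [0.25,0,0],"turn": 68},
  ],
  hand=0.7,
)

```text
t: 17.05
eef_pos: [0.5383, 0.2588, 0.2815]
ee_rot: [-3.14, -0.003, -2.937]
force: [0.9, -1.1, -0.5]
width: 0.0743
```

Call:
send_rows(
  motion=[
    {"offset": [0,0,0],"turn": 8},
    {"offset": [0,0,0],"turn": 16},
    {"offset": [0,0,0],"turn": 22},
    {"offset": [0,0,0],"turn": 22},
    {"offset": [0,0,0],"turn": 22},
  ],
)

```text
t: 17.55
eef_pos: [0.5385, 0.2589, 0.2821]
ee_rot: [-3.14, -0.001, 2.972]
force: [-0.1, 0.6, -0.4]
width: 0.0742
```

```bash
python3 - <<'E'
from m import *
rel(.539,.259,.193,170)
g=grab('side')
C=cloud(g); Z=C[...,2]
k=(Z>.062)&(Z<.078)&(C[...,0]>.42)&(C[...,0]<.69)&(C[...,1]>.14)&(C[...,1]<.36)
p=C[k]; print(cv2.minAreaRect(p[:,:2].astype(np.float32)))
E
```

```text
at [  0.5385   0.2589   0.2821 170.2728] w 0.0742 F [-0.1  0.6 -0.4] t 17.55
off [-0.05, 0.02, 8.91] turn 0.3
((0.547950267791748, 0.2572391629219055), (0.149130180478096, 0.18846395611763), 80.13556671142578)
```

Descend slowly in stages, watching the force.

Call:
send_rows(
  motion=[
    {"offset": [0,0,2],"turn": 0},
    {"offset": [0,0,4],"turn": 0},
    {"offset": [0,0,5.5],"turn": 0},
    {"offset": [0,0,6],"turn": 0},
    {"offset": [0,0,6.5],"turn": 0},
    {"offset": [0,0,6.5],"turn": 0},
  ],
)

```text
t: 18.2
eef_pos: [0.5387, 0.2591, 0.218]
ee_rot: [-3.141, -0.0, 2.969]
force: [-0.4, -0.3, 0.2]
width: 0.0744
```

Call:
send_rows(
  motion=[
    {"offset": [0,0,0.3],"turn": 0},
    {"offset": [0,0,0.6],"turn": 0},
    {"offset": [0,0,0.6],"turn": 0},
  ],
)

```text
t: 18.5
eef_pos: [0.5386, 0.2591, 0.2122]
ee_rot: [3.142, -0.0, 2.969]
force: [-0.5, 0.2, -0.8]
width: 0.0742
```

Call:
send_rows(
  motion=[
    {"offset": [0,0,0.4],"turn": 0},
    {"offset": [0,0,0.8],"turn": 0},
    {"offset": [0,0,1.2],"turn": 0},
    {"offset": [0,0,1.5],"turn": 0},
    {"offset": [0,0,1.9],"turn": 0},
    {"offset": [0,0,1.9],"turn": 0},
  ],
)

```text
t: 19.1
eef_pos: [0.5385, 0.259, 0.1925]
ee_rot: [-3.141, -0.001, 2.969]
force: [0.3, -0.7, -0.4]
width: 0.0746
```

Call:
send_rows(
  motion=[
    {"offset": [0,0,0],"turn": 0},
    {"offset": [0,0,0],"turn": 0},
    {"offset": [0,0,0],"turn": 0},
    {"offset": [0,0,0],"turn": 0},
    {"offset": [0,0,0],"turn": 0},
  ],
  hand=0.34,
)

```text
t: 19.6
eef_pos: [0.5387, 0.2591, 0.1934]
ee_rot: [3.141, 0.0, 2.969]
force: [0.8, -0.3, 0.7]
width: 0.0603
```

Call:
send_rows(
  motion=[
    {"offset": [0,0,0],"turn": 0},
    {"offset": [0,0,0],"turn": 0},
    {"offset": [0,0,0],"turn": 0},
    {"offset": [0,0,0],"turn": 0},
  ],
  hand=0.7,
)

```text
t: 20.0
eef_pos: [0.5387, 0.2591, 0.1932]
ee_rot: [-3.142, -0.0, 2.969]
force: [1.2, -0.5, 0.8]
width: 0.0739
```

Call:
send_rows(
  motion=[
    {"offset": [0,0,-2],"turn": 0},
    {"offset": [0,0,-6],"turn": 0},
    {"offset": [0,0,-10],"turn": 0},
    {"offset": [0,0,-13],"turn": 0},
    {"offset": [0,-5,-13],"turn": 0},
    {"offset": [0,-10,-13],"turn": 0},
    {"offset": [0,-15,-13],"turn": 0},
    {"offset": [0,-20,-13],"turn": 0},
  ],
)

```text
t: 20.8
eef_pos: [0.5035, 0.0605, 0.3234]
ee_rot: [3.141, 0.0, 2.969]
force: [0.7, -0.2, -0.6]
width: 0.0747
```

```bash
python3 - <<'E'
from m import *
g=grab('side'); cv2.imwrite('pics/s8.png',cv2.resize(g['frame'][240:370,190:350],None,fx=5,fy=5,interpolation=cv2.INTER_CUBIC))
for n in ('side','top'):
  g=grab(n)
  for r in reds(g): print(n,r[:4])
rel(.5525,-.252,.3,170)
E
```

```text
side ([293.0, 281.6], 449, [0.5627, 0.1065, 0.0136], (np.float64(0.067), np.float64(0.064)))
side ([355.7, 290.8], 708, [0.4321, 0.026, 0.0292], (np.float64(0.081), np.float64(0.079)))
side ([247.7, 314.1], 304, [0.5363, 0.2615, 0.0482], (np.float64(0.047), np.float64(0.048)))
top ([421.4, 140.6], 42, [0.9171, -0.3364, 0.0412], (np.float64(0.021), np.float64(0.015)))
top ([337.3, 187.6], 648, [0.7825, -0.0925, 0.0341], (np.float64(0.084), np.float64(0.102)))
top ([212.6, 275.1], 237, [0.5365, 0.2568, 0.0491], (np.float64(0.047), np.float64(0.047)))
top ([298.4, 314.9], 514, [0.4247, 0.0208, 0.0304], (np.float64(0.058), np.float64(0.078)))
at [5.034000e-01 5.960000e-02 3.236000e-01 1.698934e+02] w 0.0744 F [ 0.6 -0.  -0.3] t 20.95
off [-10.3, -29.81, 2.36] turn -0.1
```

View pics/s8.png

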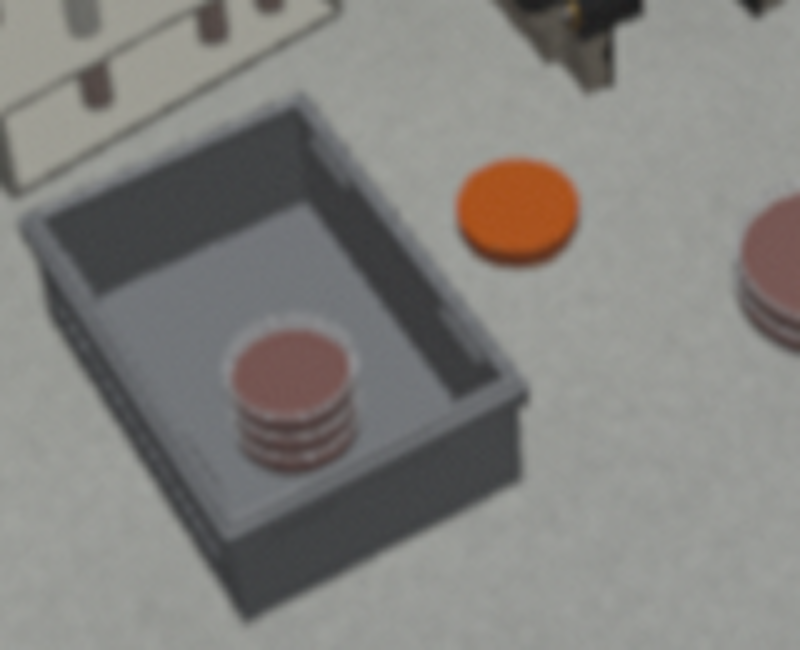

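The pile is now square and level (crop x≈292–297 for all three). Now I need accurate poses of the box mouth and the lid.

```bash
cat > fit.py <<'E'
from h import *
from scipy.optimize import minimize, least_squares
def loc(p,c,y):
    d=p-c; return np.c_[d[:,0]*np.cos(y)+d[:,1]*np.sin(y), -d[:,0]*np.sin(y)+d[:,1]*np.cos(y)]
def rim(p,x0,hx=.0975,hy=.0675):
    def f(v):
        q=np.abs(loc(p,v[:2],v[2]))-[hx,hy]
        return np.maximum(q[:,0],q[:,1])
    r=least_squares(f,x0,loss='soft_l1',f_scale=.003); return r.x,np.sqrt(np.mean(f(r.x)**2)),np.abs(f(r.x))
def sel(C,z0,z1,c,R):
    k=(C[...,2]>z0)&(C[...,2]<z1)&(np.hypot(C[...,0]-c[0],C[...,1]-c[1])<R); return k
def fits(n):
    g=load(n); C=cloud(g); cb=(.557,.253); cl=(.553,-.252)
    k=sel(C,.069,.08,cb,.14); P=plane(g,.075)[k][:,:2]
    x,e,_=rim(P,[*cb,-.175]); print(n,'box',k.sum(),x.round(4),'deg',np.degrees(x[2]).round(2),'rms',e.round(4))
    k=sel(C,.043,.057,cl,.09).astype(np.uint8)
    P=plane(g,.05)[k>0][:,:2]
    m=P.mean(0); ev,V=np.linalg.eigh(np.cov(P.T)); a=np.arctan2(V[1,1],V[0,1]); a=(a+np.pi/2)%np.pi-np.pi/2
    q=loc(P,m,a); print(n,'bar',len(P),m.round(4),np.degrees(a).round(2),np.ptp(q,0).round(3))
    k=sel(C,.018,.032,cl,.15).astype(np.uint8)|sel(C,.03,.057,cl,.09)
    k=cv2.morphologyEx(k,cv2.MORPH_OPEN,np.ones((3,3))); nn,l,s,c=cv2.connectedComponentsWithStats(k); i=1+s[1:,4].argmax()
    P=plane(g,.024)[l==i][:,:2]; r=cv2.minAreaRect(P.astype(np.float32)); print(n,'plate',len(P),np.round(r[0],4),np.round(r[1],4),r[2],'mean',P.mean(0).round(4))
E
python3 -c "
from fit import *
fits('side');fits('top')"
```

```text
side box 1034 [ 0.557   0.2568 -0.1746] deg -10.0 rms 0.0033
side bar 176 [ 0.5508 -0.2472] -10.2 [0.091 0.023]
side plate 2429 [ 0.5537 -0.2504] [0.1448 0.2058] 79.7486343383789 mean [ 0.541  -0.2526]
top box 493 [ 0.5583  0.2504 -0.1823] deg -10.44 rms 0.003
top bar 211 [ 0.5522 -0.2545] -10.09 [0.089 0.019]
top plate 3528 [ 0.5522 -0.2552] [0.1446 0.2042] 80.04363250732422 mean [ 0.5525 -0.2539]
```

```bash
python3 -c "
from h import *
rel(.555,-.2523,.26,169.9)"
```

```text
at [5.034000e-01 5.960000e-02 3.236000e-01 1.698934e+02] w 0.0744 F [ 0.6 -0.  -0.3] t 20.95
off [-10.55, -29.8, 6.36] turn -0.0
```

Call:
send_rows(
  motion=[
    {"offset": [-1.5,-4.5,0],"turn": 0},
    {"offset": [-3,-9,0],"turn": 0},
    {"offset": [-4.5,-13.5,0],"turn": 0},
    {"offset": [-6,-18,0],"turn": 0},
    {"offset": [-7.5,-22.5,0],"turn": 0},
    {"offset": [-9,-27,0],"turn": 0},
    {"offset": [-10.5,-29.8,1],"turn": 0},
    {"offset": [-10.5,-29.8,4],"turn": 0},
  ],
  hand=0.2,
)

```text
t: 21.75
eef_pos: [0.5589, -0.2527, 0.2849]
ee_rot: [-3.141, 0.006, 2.967]
force: [-0.2, 0.9, -0.8]
width: 0.0523
```

Call:
send_rows(
  motion=[
    {"offset": [0,0,2],"turn": 0},
    {"offset": [0,0,2],"turn": 0},
    {"offset": [0,0,2],"turn": 0},
  ],
)

```text
t: 22.05
eef_pos: [0.5571, -0.2491, 0.2634]
ee_rot: [-3.141, -0.001, 2.97]
force: [-0.4, -0.0, -0.2]
width: 0.0527
```

```bash
python3 -c "
from fit import *
rel(.555,-.2523,.206,169.9)
grab('side'); fits('side')"
```

```text
at [  0.5571  -0.2491   0.2634 170.1523] w 0.0527 F [-0.4 -0.  -0.2] t 22.05
off [0.15, -0.35, 5.74] turn 0.3
side box 1023 [ 0.557   0.2567 -0.1739] deg -9.97 rms 0.0033
side bar 142 [ 0.5428 -0.2461] -11.79 [0.079 0.021]
side plate 2306 [ 0.5536 -0.2499] [0.1452 0.2055] 79.72068786621094 mean [ 0.5514 -0.2391]
```

Call:
send_rows(
  motion=[
    {"offset": [0.15,-0.35,0],"turn": 0.2},
    {"offset": [0.15,-0.35,2],"turn": 0.2},
    {"offset": [0.15,-0.35,4],"turn": 0.2},
    {"offset": [0.15,-0.35,5.3],"turn": 0.2},
    {"offset": [0.15,-0.35,5.6],"turn": 0.2},
    {"offset": [0.15,-0.35,5.6],"turn": 0.2},
  ],
)

```text
t: 22.7
eef_pos: [0.5546, -0.2527, 0.2075]
ee_rot: [-3.141, 0.0, 2.965]
force: [-0.2, 0.7, 0.8]
width: 0.0523
```

Call:
send_rows(
  motion=[
    {"offset": [0,0,0],"turn": 0},
    {"offset": [0,0,0],"turn": 0},
    {"offset": [0,0,0],"turn": 0},
    {"offset": [0,0,0],"turn": 0},
    {"offset": [0,0,0],"turn": 0},
    {"offset": [0,0,0],"turn": 0},
  ],
  hand=-1,
  squeeze=45,
)

```text
t: 23.3
eef_pos: [0.5544, -0.2527, 0.2074]
ee_rot: [-3.142, 0.0, 2.965]
force: [-0.9, -0.4, 1.6]
width: 0.0175
```

```bash
python3 -c "
from h import *
rel(.56,.2536,.3,169.8)"
```

```text
at [  0.5544  -0.2527   0.2074 169.8984] w 0.0175 F [-0.9 -0.4  1.6] t 23.3
off [8.33, 49.95, -9.26] turn 0.1
```

Call:
send_rows(
  motion=[
    {"offset": [0,0,-1],"turn": 0},
    {"offset": [0,0,-3],"turn": 0},
    {"offset": [0,0,-6],"turn": 0},
    {"offset": [0,0,-9],"turn": 0},
    {"offset": [0.5,3,-12],"turn": 0},
    {"offset": [1,6,-12],"turn": 0},
    {"offset": [1.7,10,-12],"turn": 0},
    {"offset": [2.3,14,-12],"turn": 0},
  ],
)

```text
t: 24.1
eef_pos: [0.5557, -0.1098, 0.3279]
ee_rot: [3.141, 0.0, 2.964]
force: [0.9, 0.6, -2.2]
width: 0.0178
```

Call:
send_rows(
  motion=[
    {"offset": [0.7,4,0],"turn": 0},
    {"offset": [1.4,8,0],"turn": 0},
    {"offset": [2,12,0],"turn": 0},
    {"offset": [2.7,16,0],"turn": 0},
    {"offset": [3.3,20,0],"turn": 0},
    {"offset": [4,24,0],"turn": 0},
    {"offset": [4.7,28,0],"turn": 0},
    {"offset": [5.3,31,0],"turn": 0},
  ],
)

```text
t: 24.9
eef_pos: [0.5581, 0.2058, 0.3276]
ee_rot: [3.141, -0.0, 2.966]
force: [0.3, 0.2, -2.2]
width: 0.0177
```

Call:
send_rows(
  motion=[
    {"offset": [0.4,2.5,0],"turn": 0},
    {"offset": [0.7,4.5,0],"turn": 0},
    {"offset": [0.8,5,0],"turn": 0},
    {"offset": [0.8,5,0],"turn": 0},
    {"offset": [0.8,5,0],"turn": 0},
  ],
)

```text
t: 25.4
eef_pos: [0.5593, 0.2535, 0.3272]
ee_rot: [-3.141, -0.0, 2.965]
force: [-0.1, -0.5, -2.6]
width: 0.0178
```

```bash
python3 -c "
from h import *
rel(.56,.2536,.3,169.8)
for n in ('side','top'):
  g=grab(n)
g=load('side');cv2.imwrite('pics/s9.png',cv2.resize(g['frame'][190:390,140:400],None,fx=3,fy=3,interpolation=cv2.INTER_CUBIC))
"
```

```text
at [  0.5593   0.2535   0.3272 169.8657] w 0.0178 F [-0.1 -0.5 -2.6] t 25.4
off [-0.07, 0.02, 2.72] turn 0.1
```

View pics/s9.png

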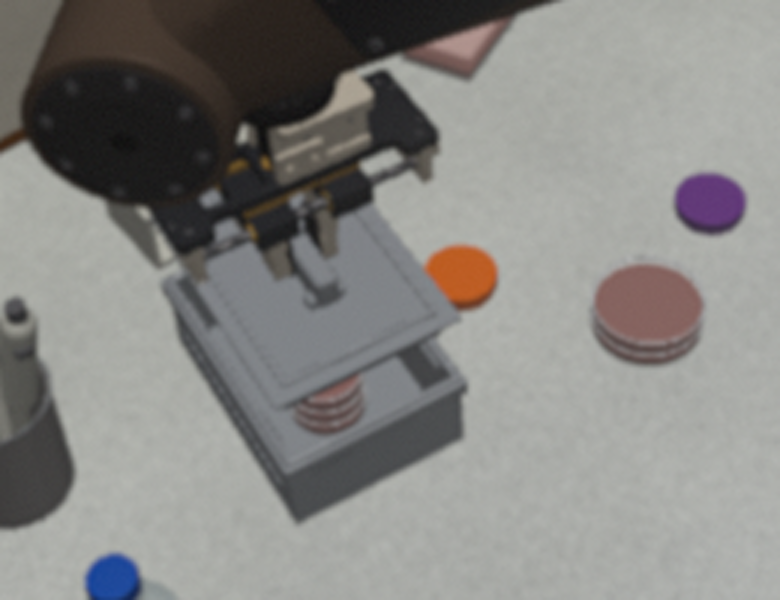

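The crop shows the lid held level over the box with matching orientation, and the pile is visible at (328,400) beneath it. Now I check the lid-to-box alignment numerically.

```bash
cat > lid.py <<'E'
from fit import *
def lidfit(n,zp,c,yaw=-10.1):
    g=load(n); C=cloud(g); k=sel(C,zp-.007,zp+.007,c,.14).astype(np.uint8)
    k=cv2.morphologyEx(k,cv2.MORPH_OPEN,np.ones((3,3))); P=plane(g,zp)[k>0][:,:2]
    a=np.radians(yaw); q=loc(P,np.array(c),a)
    # edge positions per strip, median
    def edges(i,lo,hi,bins):
        o=[]
        for b in bins:
            s=q[np.abs(q[:,1-i]-b)<.004]
            if len(s)>10: o.append((s[:,i].min(),s[:,i].max()))
        return np.round(o,4)
    ex=edges(0,0,0,np.arange(-.06,.061,.02)); ey=edges(1,0,0,np.arange(-.09,.091,.03))
    print(n,'x edges',np.median(ex,0),'all',ex.tolist()); print(n,'y edges',np.median(ey,0),'all',ey.tolist())
E
python3 -c "
from lid import *
lidfit('side',.1438,(.5593,.2535)); lidfit('top',.1438,(.5593,.2535))
"
```

```text
side x edges [-0.1034  0.0356] all [[-0.1034, 0.0255], [-0.1036, 0.0235], [-0.1028, 0.0609], [-0.103, -0.0393], [-0.1032, 0.0972], [-0.1035, 0.0635], [-0.1037, 0.0356]]
side y edges [-0.0692  0.073 ] all [[-0.0704, 0.0736], [-0.0692, 0.0738], [-0.0693, 0.0734], [-0.0694, 0.073], [0.0214, 0.0601], [-0.0301, 0.0388], [0.0221, 0.034]]
top x edges [-0.1014  0.1001] all [[-0.1014, 0.0988], [-0.1019, 0.1001], [-0.102, 0.1001], [-0.1009, 0.0988], [-0.1015, 0.0988], [-0.1, 0.1006], [-0.101, 0.1002]]
top y edges [-0.0735  0.0681] all [[-0.0731, 0.0696], [-0.0727, 0.0682], [-0.0739, 0.0433], [-0.0744, 0.068]]
```

Call:
send_rows(
  motion=[
    {"offset": [0.05,0,1],"turn": 0},
    {"offset": [0.05,0,2.5],"turn": 0},
    {"offset": [0.05,0,3.5],"turn": 0},
    {"offset": [0.05,0,4.0],"turn": 0},
    {"offset": [0.05,0,4.0],"turn": 0},
  ],
)

```text
t: 26.0
eef_pos: [0.5588, 0.254, 0.2862]
ee_rot: [-3.14, -0.001, 2.965]
force: [0.1, -0.1, -2.1]
width: 0.0176
```

Call:
send_rows(
  motion=[
    {"offset": [0,0,0.2],"turn": 0},
    {"offset": [0,0,0.4],"turn": 0},
    {"offset": [0,0,0.6],"turn": 0},
    {"offset": [0,0,0.6],"turn": 0},
    {"offset": [0,0,0.6],"turn": 0},
  ],
)

```text
t: 26.5
eef_pos: [0.5589, 0.2544, 0.2813]
ee_rot: [3.142, 0.0, 2.965]
force: [-0.6, 0.6, -2.7]
width: 0.0177
```

Call:
send_rows(
  motion=[
    {"offset": [0,0,0.2],"turn": 0},
    {"offset": [0,0,0.4],"turn": 0},
    {"offset": [0,0,0.4],"turn": 0},
    {"offset": [0,0,0.4],"turn": 0},
  ],
)

```text
t: 26.9
eef_pos: [0.5589, 0.2543, 0.2771]
ee_rot: [-3.141, -0.0, 2.965]
force: [-0.2, 0.6, -2.5]
width: 0.0177
```

Call:
send_rows(
  motion=[
    {"offset": [0,0,0.2],"turn": 0},
    {"offset": [0,0,0.4],"turn": 0},
    {"offset": [0,0,0.4],"turn": 0},
    {"offset": [0,0,0.4],"turn": 0},
  ],
)

```text
t: 27.3
eef_pos: [0.559, 0.254, 0.2734]
ee_rot: [-3.141, 0.0, 2.965]
force: [-0.2, -4.1, 1.4]
width: 0.0177
```

The plug is inside and at the beads. I relieve the side load a little and press.

Call:
send_rows(
  motion=[
    {"offset": [0,-0.1,0],"turn": 0},
    {"offset": [0,-0.1,0.2],"turn": 0},
    {"offset": [0,-0.1,0.4],"turn": 0},
    {"offset": [0,-0.1,0.4],"turn": 0},
  ],
  squeeze=60,
)

```text
t: 27.7
eef_pos: [0.5591, 0.2535, 0.2708]
ee_rot: [3.141, 0.002, 2.966]
force: [-2.3, -3.3, 9.7]
width: 0.0175
```

Call:
send_rows(
  motion=[
    {"offset": [0,0,0.2],"turn": 0},
    {"offset": [0,0,0.4],"turn": 0},
    {"offset": [0,0,0.4],"turn": 0},
    {"offset": [0,0,0.4],"turn": 0},
  ],
)

```text
t: 28.1
eef_pos: [0.5592, 0.2535, 0.2657]
ee_rot: [3.141, 0.001, 2.966]
force: [2.9, -3.2, 0.5]
width: 0.0176
```

Call:
send_rows(
  motion=[
    {"offset": [0,0,0.2],"turn": 0},
    {"offset": [0,0,0.3],"turn": 0},
    {"offset": [0,0,0.35],"turn": 0},
    {"offset": [0,0,0.35],"turn": 0},
  ],
)

```text
t: 28.5
eef_pos: [0.5587, 0.2536, 0.2624]
ee_rot: [3.141, 0.0, 2.966]
force: [-2.2, -4.0, 10.0]
width: 0.0174
```

```bash
cat > lv.py <<'E'
from lid import *
for n in('side','top'):
    g=grab(n); C=cloud(g); k=sel(C,.068,.1,(.559,.2535),.14).astype(np.uint8); k=cv2.erode(k,np.ones((5,5)))
    p=C[k>0]; 
    for _ in range(4):
        A=np.c_[p[:,0]-.559,p[:,1]-.2535,np.ones(len(p))]; x=np.linalg.lstsq(A,p[:,2],rcond=None)[0]; r=p[:,2]-A@x; p=p[np.abs(r)<.004]
    print(n,len(p),'plane',x.round(4)); lidfit(n,.079,(.5593,.2535))
rel(.559,.2535,.2624,169.9)
E
python3 lv.py
```

```text
side 1984 plane [-0.0012 -0.002   0.0786]
side x edges [-0.104   0.0204] all [[-0.1029, 0.0204], [-0.104, 0.0197], [-0.104, -0.0048], [-0.105, -0.0405], [-0.1039, 0.0262], [-0.106, 0.0588], [-0.1038, 0.0337]]
side y edges [-0.0697  0.0735] all [[-0.0701, 0.074], [-0.0699, 0.0733], [-0.0697, 0.0738], [-0.0695, 0.0735], [0.0238, 0.0604]]
top 1156 plane [-0.0011  0.0045  0.0796]
top x edges [-0.1021  0.0996] all [[-0.1019, 0.0996], [-0.1024, 0.0992], [-0.1026, 0.0983], [-0.1036, 0.1006], [-0.102, 0.0997], [-0.1021, 0.0997], [-0.101, 0.0988]]
top y edges [-0.07335  0.06405] all [[-0.0732, 0.0689], [-0.0733, 0.061], [-0.0751, 0.0446], [-0.0734, 0.0671]]
at [  0.5587   0.2535   0.2624 169.9154] w 0.0172 F [-1.1 -3.3  8.9] t 28.6
off [-0.03, 0.0, 0.0] turn 0.0
```

Home height reached and level. A short firmer press, then release and retreat.

Call:
send_rows(
  motion=[
    {"offset": [0,0,0.1],"turn": 0},
    {"offset": [0,0,0.15],"turn": 0},
    {"offset": [0,0,0.15],"turn": 0},
    {"offset": [0,0,0],"turn": 0},
    {"offset": [0,0,0],"turn": 0},
  ],
)

```text
t: 29.1
eef_pos: [0.5587, 0.2535, 0.2624]
ee_rot: [3.141, 0.0, 2.965]
force: [-2.1, -2.3, 9.6]
width: 0.0175
```

Call:
send_rows(
  motion=[
    {"offset": [0,0,0],"turn": 0},
    {"offset": [0,0,0],"turn": 0},
    {"offset": [0,0,0],"turn": 0},
    {"offset": [0,0,0],"turn": 0},
    {"offset": [0,0,0],"turn": 0},
  ],
  hand=0.2,
)

```text
t: 29.6
eef_pos: [0.5587, 0.2535, 0.2614]
ee_rot: [-3.141, -0.0, 2.965]
force: [-0.7, 0.6, -0.6]
width: 0.0501
```

Call:
send_rows(
  motion=[
    {"offset": [0,0,-1],"turn": 0},
    {"offset": [0,0,-4],"turn": 0},
    {"offset": [0,0,-8],"turn": 0},
    {"offset": [0,0,-10],"turn": 0},
    {"offset": [0,-5,-10],"turn": 0},
    {"offset": [0,-10,-10],"turn": 0},
    {"offset": [0,-15,-10],"turn": 0},
    {"offset": [0,-20,-10],"turn": 0},
  ],
)

```text
t: 30.4
eef_pos: [0.5229, 0.0548, 0.3627]
ee_rot: [3.141, 0.001, 2.966]
force: [0.9, -0.1, -0.8]
width: 0.0525
```

Call:
send_rows(
  motion=[
    {"offset": [0,-5,0],"turn": 0},
    {"offset": [0,-10,0],"turn": 0},
    {"offset": [0,-12,0],"turn": 0},
    {"offset": [0,-12,0],"turn": 0},
    {"offset": [0,-12,0],"turn": 0},
  ],
)

```text
t: 30.9
eef_pos: [0.5026, -0.0621, 0.3625]
ee_rot: [3.141, 0.001, 2.964]
force: [-0.7, 0.6, 0.3]
width: 0.0524
```

```bash
python3 lv.py
```

```text
side 3157 plane [-0.0008 -0.001   0.0785]
side x edges [-0.1038  0.1007] all [[-0.1029, 0.1002], [-0.1029, 0.1001], [-0.1051, 0.1004], [-0.1062, 0.1007], [-0.1083, 0.1007], [-0.1038, 0.101], [-0.1038, 0.1009]]
side y edges [-0.0697  0.0736] all [[-0.0701, 0.0735], [-0.0699, 0.0728], [-0.0697, 0.0749], [-0.0695, 0.0735], [-0.0692, 0.0739], [-0.0695, 0.0744], [-0.0697, 0.0736]]
top 1645 plane [-0.0016 -0.0024  0.0794]
top x edges [-0.055   0.0992] all [[-0.0281, 0.0996], [-0.0371, 0.0992], [-0.046, 0.0983], [-0.055, 0.0978], [-0.064, 0.0992], [-0.0756, 0.0992], [-0.101, 0.0992]]
top y edges [-0.0734  0.0683] all [[0.0571, 0.0689], [0.0105, 0.0691], [-0.0638, 0.0683], [-0.0734, 0.0685], [-0.0734, 0.067], [-0.0734, 0.0668], [-0.0734, 0.0671]]
at [ 5.028000e-01 -6.110000e-02  3.621000e-01  1.699201e+02] w 0.0525 F [-0.4  0.7 -0. ] t 31.0
off [-0.03, 31.96, 9.97] turn 0.0
```

```bash
python3 -c "
from station import *
print(job_done())"
```

```text
the job is handed in; nothing more can be done
None
```

The job is handed in: the three dishes are stacked in the box and the lid is pressed home. It took about 31 s of the 72 s. `job_done()` reports no verdict, so the results below are my own checks.

- **Dishes:** I set both bench dishes on the one in the box. The first landed about 4 mm off, seen in both cameras. After placing the second, I squared the pile with two gentle squeezes at right angles. The view afterwards showed all three stacked level and in line.
- **Lid:** I laid it on by the bar and pressed with about 10 N until it snapped down. After release, the plate top measured 78.5 mm (side camera) and 79.4 mm (top camera) against 79 mm expected. It was level within 0.003 rad and centred on the box to about 1–2 mm.
- **Cameras:** The two disagreed by about 5 mm in y, and both read about 2.5 mm low in x compared with the arm. I corrected for this by averaging them and using the arm position at each grip.
- **Not rechecked:** The pile can't be seen under the closed lid. I did not measure the box or the bystanders again at the end, but no unexpected contact force showed up.

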